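# Ease the press-fit front off a small speaker

## Task

Take the pry wedge out of its wooden block and work it down into the seam of the small speaker, first at one end, then at the other, turn by turn, until both ends of the front are about 7 mm further out than pressed home, and even. Press slowly and gently, for the wood and the front bruise at a squeeze of about 22 N, never let one end get more than about 4 mm ahead of the other, and touch the front only with the wedge. Then stand the wedge back in its block and let go; leave the mug, remote and books alone.

Things in the scene. Friction and masses are not known exactly. Their poses are not given: they have to be found in the camera images.
- left_slot (a point): Left pry place on the seam of a small wide speaker (210 wide, 138 deep, 90 high, fixed). The point lies at the height of the speaker's top, mid-seam with the front fully home, 75 left (+y) of the speaker's middle. z up, x out of the front (the way it comes off), y along the seam. A lip 4 high covers the middle 84 mm of the seam: the wedge enters only at the two ends, 42 to 105 from the middle.
- right_slot (a point): Right pry place: like left_slot, 75 to the right (-y) of the speaker's middle, same axes.
- left_end (a joint): How far the front has come out at the left pry place, as a swing in rad: 0 = pressed home, out by 150 mm x value (0.0467 = 7 mm), stop at 0.107. The gap there is 4 mm plus that. A press-fit pin holds it with about 6 N of dry friction plus 3.5 N per mm/s of motion, so it gives slowly and stays where it is left. Wedging at one end moves that end only; the front swings about the other.
- right_end (a joint): The same for the right pry place.
- front: The movable grey front panel with two cones, 24 thick, on the +x side of the seam. x axis out of the front; origin at the right pin, 75 right of the middle, 40 above the table. The seam is open right down to the table, with 3 x 3 mm 45-degree chamfers on both top edges.
- cabinet: The wooden cabinet, fixed, on the -x side of the seam; its face stays put, so the wedge's middle must shift towards +x by half of what the gap opens. Origin under the middle of the seam on the cabinet's face, x axis out of the front.
- wedge_grip (a point): Middle of the wooden handle of the pry wedge (120 g), upright in its block. Handle 22 (x) by 30 (y) by 66 high; below it a collar 36 by 44, 6 thick, its top 35 below this point. Steel blade under the collar: 24 wide along y, 65 long, thickness along x growing evenly from 2 at the tip to 15 (1 mm per 5 mm), symmetric. In the seam its y lies along the seam. z up the handle.
- wedge_tip (a point): The tip of the wedge's blade, 106 below wedge_grip; same axes.
- wedge: The pry wedge as a whole; origin at the blade's tip, same axes as wedge_grip.
- pocket (a point): Mouth of the pocket of the fixed wooden block (90 by 90 by 74 high), at its top centre. The pocket is 20 (x) by 30 (y) and goes right through; the wedge's collar rests on the block's top, tip 65 below this point, wedge x along pocket x (either way round).
- mug: White mug, 80 wide, 95 high. Leave it alone.
- remote: Black remote control, 150 by 44 by 18, lying. Leave it alone.
- books: Two books lying in a pile, 130 by 180 by 40. Leave them alone.
Things that resemble listed ones, but are neither listed nor needed, are in the scene too. Of the things like the wedge, leave any that is turquoise; of the rest the larger one is meant.

How it is judged (in metres and radians):
On the way, in this order (a step that is already met when the one before it is completed fails the run):
1. the wedge is drawn up out of its block (height (world z) of wedge_tip above 0.078 m), for 0.1 s.
2. one end of the front has been worked out to more than 3 mm (value of joint any of left_end, right_end above 0.02 rad), for 0.1 s.
3. both ends of the front have been worked out to more than 5.4 mm (value of joint each of left_end, right_end above 0.036 rad), for 0.1 s.
At the end, for the whole second after the job is handed in: Both ends of the front stand 5.4 to 9.5 mm out, with less than 2.5 mm between them; the wedge stands at rest upright in its block's pocket, collar down on the block (tip within 4 mm of its resting height) (all of step 3 and value of joint each of left_end, right_end below 0.0633 rad and angle between the x axis of front and the x axis of cabinet, either way round below 0.0165 rad and distance between wedge_tip and pocket between 0.06 and 0.07 m and height (world z) of wedge_tip below 0.013 m and horizontal distance between wedge_grip and pocket below 0.012 m and angle between wedge_grip's own z axis and vertical below 0.08 rad and linear speed of wedge below 0.02 m/s); the robot touches nothing.
It fails at once if one end of the front gets more than 4.8 mm ahead of the other (angle between the x axis of front and the x axis of cabinet, either way round above 0.032 rad).
It fails at once if the wedge bears on the front with more than 22 N (contact force between wedge and front above 22 N).
It fails at once if the wedge bears on the cabinet with more than 22 N (contact force between wedge and cabinet above 22 N).
It fails at once if the gripper or arm touches the front (contact force between any of the fingers, the arm and front above 1 N).
It fails at once if the mug, the remote or the books are moved by more than 20 mm (distance of any of mug, remote, books from where it was at the start of the episode above 0.02 m).
It also fails if it takes over 72 s, if anything falls off the work surface, if the arm or the gripper's body presses on something with over 40 N, if the wrist force passes 120 N, or if a joint passes its speed limit or range.

## Robot

A 6-joint arm with a two-finger parallel gripper is mounted at the origin on the work surface. World frame = base frame: x ahead of the robot, y to its left, z up, the work surface at z = 0. Lengths are in m, angles in degrees, forces in N, time in s.
With the tool pointing down it reaches from about 0.3 to 0.75 m from the base axis. Payload 8.5 kg.
Tool frame: the origin (TCP) lies at the centre of the arm's flange, where the gripper is bolted on; the fingertips stand 173 mm ahead of it and the grasp point (between the pads) lies env.pinch_z ahead of it (env.pinch_z is the distance from the TCP to the grasp point, in m); z points along the fingers, y is the line along which they close (so a half turn about z gives the same grasp; the last joint's range is limited). The gripper opens to 85 mm and grips with 20 to 120 N. Pads are 22 mm wide; open, the fingers measure 114 mm over their backs; the gripper's body (76 mm by 85 mm) begins 54 mm behind the grasp point. The pads swing forward as they close: fully open they stand 13 mm farther back than shut.
Start: joints at [-88.826, 21.807, 74.336, -0, 83.858, -12.336], TCP at [0.128, -0.535, 0.405] pointing down, gripper open.
Joint ranges: [-178.18, 178.18], [-50.72, 133.34], [12.68, 142.11], [-81.47, 261.47], [9.98, 163.14], [-165.26, 165.26]. Speed limits (degrees/s): [136.94, 136.94, 180, 180, 180, 180].

## Interface

Orientations are given as a 3x3 rotation matrix whose columns are the frame's x, y, z axes.
In Python, from rig import env, get_image, job, spotter gives the robot as it stands. The module is installed in compiled form; this text tells all that it offers.
- The arm moves only by the shell command python3 -m creep 'ROWS' [FORCE]. ROWS is text: rows parted by semicolons, each of 7 numbers parted by spaces: the turn, a rotation vector about the tool's x, y, z in units of 8 degrees (1.0 is 8 degrees), then the shift along the tool's x, y, z in units of 30 mm (1.0 is 30 mm), then the finger opening in mm, from 0 to 85.4. A call has 1 to 12 rows; each row is the pose to reach, as a shift and turn from the pose commanded when the call began, along the tool's axes at that moment; what a row does not reach only later rows make up. A row lasts 1/10 s, in which the tool goes at most 50 mm and 8.59 degrees, less where a joint would pass 70% of its speed; a pose out of reach is approached as far as the arm can. A call with a gripper value outside its range is refused whole. The fingers move at their own pace and stop on an object; FORCE is the grip in N (left out, the last holds). Time passes only in rows, so rows that repeat a pose let the fingers close. It gives the time, the measured TCP pose, the force, the opening and the grip force at its end, in the units of the state.
- env.observe(): the state, without advancing time (a new reading comes with each control period).
- get_image(name): name is "side" or "top" or "wrist"; returns a dict with "image" (420x560x3 uint8, blue, green, red), "depth" (420x560 float32, m along the optical axis (not along the pixel's ray), 0 where there is no reading), "intrinsics" (3x3 intrinsics, pixels), "D" ([k1, k2, p1, p2, k3] as OpenCV has them; the pictures are not rectified), "view" (4x4, takes a point from world to camera coordinates). Camera axes: x right, y up, looking along -z (the intrinsics and any distortion apply to the point x, -y, -z); pixel columns grow to the right and rows downward; lengths in m; the calibration is good to about 2 mm. A picture is of the moment at which its call begins.
- job.close_job(): hands the job in; it is judged then, once.
Trained networks look in a picture, given as the dict that the camera call returned (one of the last four; its "shot" number tells which), for a name from the list of things; names that differ only in an ending like _2 or _b are one class to them, and where a whole thing is asked for, a point or a joint stands for the part that bears it (a point fixed in the world has none). Each returns a list of dicts, best first, with "p" (0 to 1); they miss things now and then, are a little off and sometimes report something else, mostly with a low value. They report only what shows in the picture. A call takes as long as a camera call. They do not tell look-alikes from the thing itself.
- spotter.boxes_of(label, picture): "xy" ([column, row] in pixels, amid what is visible of it).
The state is a dict: "time_s": time; "q": joint angles; "qvel": joint speeds; "joint_efforts": joint torques, N m; "position": TCP position; "tool_rot": TCP orientation; "ft_force": force on the tool from outside, world axes, zero at the start; "wrist_torque": the same for the moment, N m; "grip_width": finger opening in m; "gripper_force": force on a finger pad.
Only numpy, scipy, OpenCV 4.12 (cv2) and the standard library are available. Lean on these libraries where they do the work, as an engineer would, in place of code of your own. Each camera call takes 0.05 s, during which the arm holds its last target. There are 200 camera calls.

## Working session

There is one attempt and no reset: what is moved stays moved. The work goes in short steps, Python scripts to look and compute and a shell command to move; the robot and the scene stay as the last step left them, time stands still between calls to the robot, and variables do not carry over. Pictures are saved under pics/ and viewed, at most 10 in all, crops included, and the job is handed in when it is done.

```bash
mkdir -p pics; cat > h.py <<'E'
from rig import env, get_image, job, spotter
import numpy as np, cv2
def ray(pic,uv):
    K=np.array(pic["intrinsics"]);D=np.array(pic["D"],float)
    p=cv2.undistortPoints(np.array([[uv]],float),K,D)[0,0]
    V=np.array(pic["view"]);R=V[:3,:3];t=V[:3,3]
    return -R.T@t, R.T@np.array([p[0],-p[1],-1.0])
def atdepth(pic,uv):
    u,v=int(round(uv[0])),int(round(uv[1]))
    w=pic["depth"][max(v-1,0):v+2,max(u-1,0):u+2];w=w[w>0]
    if not len(w):return None
    o,d=ray(pic,uv);return o+d*np.median(w)
def atz(pic,uv,z):
    o,d=ray(pic,uv);return o+d*(z-o[2])/d[2]
def proj(pic,P):
    V=np.array(pic["view"]);c=V[:3,:3]@np.array(P,float)+V[:3,3]
    return cv2.projectPoints(np.array([[c[0],-c[1],-c[2]]]),np.zeros(3),np.zeros(3),np.array(pic["intrinsics"]),np.array(pic["D"],float))[0].ravel()
def cloud(pic):
    h,w=pic["depth"].shape
    uv=np.stack(np.meshgrid(np.arange(w),np.arange(h)),-1).reshape(-1,1,2).astype(float)
    p=cv2.undistortPoints(uv,np.array(pic["intrinsics"]),np.array(pic["D"],float)).reshape(-1,2)
    V=np.array(pic["view"]);d=pic["depth"].reshape(-1,1)
    c=np.c_[p[:,0],-p[:,1],-np.ones(len(p))]*d
    return ((c-V[:3,3])@V[:3,:3]).reshape(h,w,3)
E
python3 - <<'E'
from h import *
print(env.pinch_z, env.observe())
for n in("top","side"):
    p=get_image(n);cv2.imwrite(f"pics/{n}0.png",p["image"])
    for l in("wedge","wedge_grip","front","cabinet","pocket","mug","remote","books"):
        for b in spotter.boxes_of(l,p)[:4]:
            q=atdepth(p,b["xy"]);print(n,l,np.round(b["xy"]),round(b["p"],2),None if q is None else np.round(q,3))
E
```

```text
0.1547 {'time_s': 0.0, 'q': array([-8.88267739e+01,  2.18407756e+01,  7.43863701e+01, -6.64656067e-04,
        8.38588444e+01, -1.23349975e+01]), 'qvel': array([-0.00919698, -0.06339675, -0.09192558, -0.01753926, -0.07786354,
        0.03235333]), 'joint_efforts': array([-1.63522549e-03, -4.48465919e+01, -2.31279945e+01, -2.59210847e-04,
        4.78207396e-03, -8.41577474e-06]), 'position': array([ 0.12847467, -0.53472957,  0.40410409]), 'tool_rot': array([[ 9.72336119e-01,  2.33586108e-01, -4.22608828e-05],
       [ 2.33585907e-01, -9.72335011e-01,  1.50025970e-03],
       [ 3.09348087e-04, -1.46862824e-03, -9.99998874e-01]]), 'ft_force': array([ 0.81897857,  0.45687556, -0.07009023]), 'wrist_torque': array([-0.01920067, -0.03860175,  0.00063725]), 'gripper_force': 0.0, 'grip_width': 0.08537444506023587}
top wedge [374. 195.] 0.67 [ 0.626 -0.229  0.025]
top wedge [319. 222.] 0.66 [ 0.516 -0.048  0.093]
top wedge [381. 236.] 0.57 [ 0.468 -0.228  0.146]
top wedge [381. 283.] 0.57 [ 0.34  -0.249  0.023]
top wedge_grip [318. 223.] 0.73 [ 0.514 -0.045  0.096]
top wedge_grip [381. 237.] 
[... 507 characters left out ...]
0.84 [ 0.469 -0.253  0.13 ]
side wedge [217. 333.] 0.84 [ 0.316 -0.307  0.03 ]
side wedge [327. 304.] 0.51 [ 0.622 -0.249  0.014]
side wedge_grip [218. 336.] 0.96 [ 0.318 -0.313  0.026]
side wedge_grip [269. 286.] 0.88 [ 0.462 -0.248  0.123]
side wedge_grip [329. 301.] 0.72 [ 0.629 -0.245  0.022]
side front [282. 247.] 0.94 [ 0.522 -0.086  0.093]
side front [272. 304.] 0.35 [ 0.467 -0.271  0.076]
side cabinet [253. 252.] 0.65 [ 0.437 -0.091  0.091]
side cabinet [259. 187.] 0.18 [0.489 0.224 0.08 ]
side pocket [274. 306.] 0.68 [ 0.47  -0.278  0.075]
side mug [259. 189.] 0.97 [0.488 0.225 0.069]
side remote [351. 248.] 0.57 [ 0.744 -0.052  0.02 ]
side books [248. 161.] 0.69 [0.47  0.439 0.041]
```

```bash
python3 - <<'E'
import cv2
a=cv2.imread("pics/top0.png")[130:310,260:440];b=cv2.imread("pics/side0.png")[200:380,180:380]
cv2.imwrite("pics/crop0.png",cv2.hconcat([cv2.resize(a,(380,380)),cv2.resize(b,(420,380))]))
E
```

```text
(no output)
```

View pics/crop0.png

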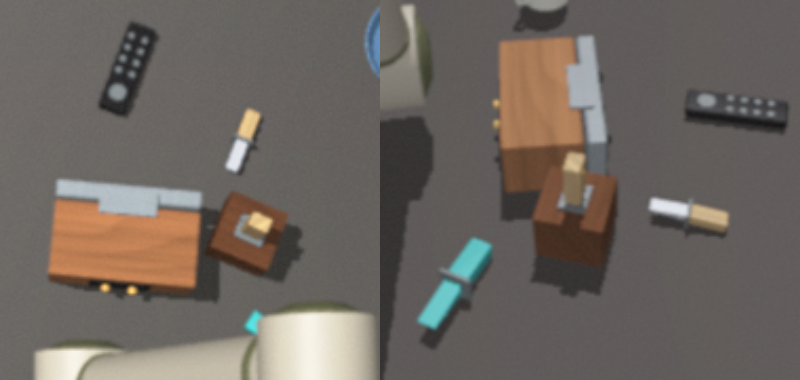

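The candidates in the top view are the upright wooden-handled wedge in the block at (381,236), a smaller lying one at (375,196) and a turquoise one at (381,283). The upright one in the block is the one meant. Next I work out the geometry from the point cloud.

```bash
cat > geo.py <<'E'
from h import *
def rect(P,zlo,zhi,xy,r):
    m=(P[...,2]>zlo)&(P[...,2]<zhi)&(np.hypot(P[...,0]-xy[0],P[...,1]-xy[1])<r)
    pts=P[m][:,:2].astype(np.float32);(c,s,a)=cv2.minAreaRect(pts*1000);return len(pts),np.round(c,1),np.round(s,1),round(a,1)
E
python3 - <<'E'
from geo import *
for n in("top","side"):
    p=get_image(n);P=cloud(p)
    print(n,"block",rect(P,.068,.08,(.46,-.235),.07))
    print(n,"handle",rect(P,.135,.16,(.465,-.235),.05))
    print(n,"speaker",rect(P,.084,.1,(.455,-.045),.16))
E
```

```text
top block (616, array([ 473.8, -232.1]), array([93. , 93.7]), 67.6)
top handle (80, array([ 472.8, -233.6]), array([31.4, 21.8]), 66.3)
top speaker (2856, array([462.3, -65.5]), array([244.2, 142.6]), 85.7)
side block (726, array([ 472.3, -236.3]), array([95.5, 90.7]), 67.7)
side handle (100, array([ 472.2, -237.9]), array([31.4, 21.5]), 68.3)
side speaker (2409, array([461.3, -50.5]), array([218.1, 139. ]), 86.3)
```

```bash
R="0 0 -6.69 13.52 -7.04 0 85"; python3 -m creep '0 0 -6.69 13.52 -7.04 0 85; 0 0 -6.69 13.52 -7.04 0 85; 0 0 -6.69 13.52 -7.04 0 85; 0 0 -6.69 13.52 -7.04 0 85; 0 0 -6.69 13.52 -7.04 0 85; 0 0 -6.69 13.52 -7.04 0 85; 0 0 -6.69 13.52 -7.04 0 85; 0 0 -6.69 13.52 -7.04 0 85; 0 0 -6.69 13.52 -7.04 0 85; 0 0 -6.69 13.52 -7.04 0 85; 0 0 -6.69 13.52 -7.04 0 85; 0 0 -6.69 13.52 -7.04 0 85'
python3 - <<'E'
from geo import *
p=get_image("wrist");P=cloud(p);cv2.imwrite("pics/w1.png",p["image"])
print(np.round(env.observe()["tool_rot"],3))
print("block",rect(P,.068,.08,(.473,-.235),.07))
print("handle",rect(P,.140,.155,(.472,-.235),.04))
print("speaker",rect(P,.084,.1,(.455,-.045),.16))
V=np.array(p["view"]);print(-V[:3,:3].T@V[:3,3])
E
```

```text
time_s: 2.2
position: [0.473, -0.2352, 0.4047]
tool_rot: [[0.391, 0.92, -0.0], [0.92, -0.391, -0.0], [-0.0, -0.0, -1.0]]
ft_force: [-0.7, -0.5, -0.2]
grip_width: 0.0849
gripper_force: 0.0
[[ 0.392  0.92  -0.   ]
 [ 0.92  -0.392 -0.   ]
 [-0.    -0.    -1.   ]]
block (5999, array([ 472.9, -233.8]), array([90.6, 90.2]), 68.1)
handle (981, array([ 472.5, -235.6]), array([30.7, 21.6]), 66.6)
speaker (21033, array([459.6, -85.8]), array([138.7, 140.1]), 85.9)
[ 0.50007906 -0.17016165  0.37375773]
```

View pics/w1.png

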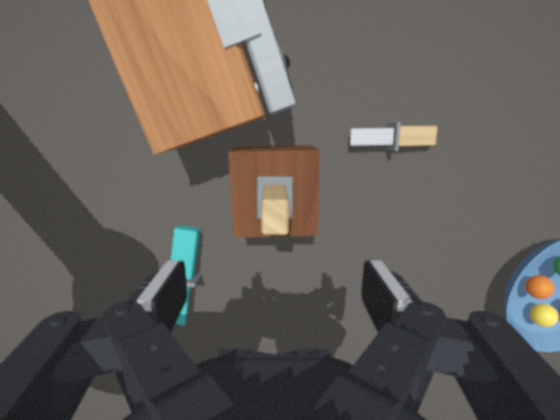

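```bash
python3 -m creep '0 0 0 0 0 4.27 60; 0 0 0 0 0 4.27 60; 0 0 0 0 0 4.27 60;0 0 0 0 0 4.27 60;0 0 0 0 0 4.27 15;0 0 0 0 0 4.27 15;0 0 0 0 0 4.27 15;0 0 0 0 0 4.27 15;0 0 0 0 0 4.27 15;0 0 0 0 0 4.27 15' 80; python3 -m creep '0 0 0 0 0 0 15;0 0 0 0 0 0 15;0 0 0 0 0 0 15'
```

```text
time_s: 3.25
position: [0.4737, -0.235, 0.2786]
tool_rot: [[0.39, 0.921, 0.003], [0.921, -0.39, -0.003], [-0.002, 0.004, -1.0]]
ft_force: [-1.1, -0.6, 7.7]
grip_width: 0.0213
gripper_force: 79.0
time_s: 3.55
position: [0.4737, -0.235, 0.2786]
tool_rot: [[0.39, 0.921, 0.003], [0.921, -0.39, -0.003], [-0.002, 0.004, -1.0]]
ft_force: [-1.8, -1.2, 7.7]
grip_width: 0.0213
gripper_force: 79.0
```

```bash
python3 -m creep '0 0 0 0 0 -1.5 15;0 0 0 0 0 -3 15;0 0 0 0 0 -3.7 15;0 0 0 0 0 -3.7 15;0 0 -2.37 3.61 -.61 -3.7 15;0 0 -2.37 3.61 -.61 -3.7 15;0 0 -2.37 3.61 -.61 -3.7 15;0 0 -2.37 3.61 -.61 -3.7 15;0 0 -2.37 3.61 -.61 -3.7 15;0 0 -2.37 3.61 -.61 -3.7 15'
python3 - <<'E'
from geo import *
p=get_image("wrist");P=cloud(p);cv2.imwrite("pics/w2.png",p["image"])
print("speaker",rect(P,.084,.092,(.47,-.045),.17), proj(p,(.499,-.128,.09)),proj(p,(.509,.022,.09)))
E
```

```text
time_s: 4.55
position: [0.4988, -0.129, 0.3872]
tool_rot: [[0.072, 0.997, -0.001], [0.997, -0.072, 0.0], [-0.0, -0.001, -1.0]]
ft_force: [0.4, 0.6, -1.4]
grip_width: 0.0211
gripper_force: 79.0
speaker (31484, array([461.5, -56.5]), array([197.5, 139.7]), 85.9) [274.98438495 203.77186324] [274.01139426  20.82548132]
```

View pics/w2.png

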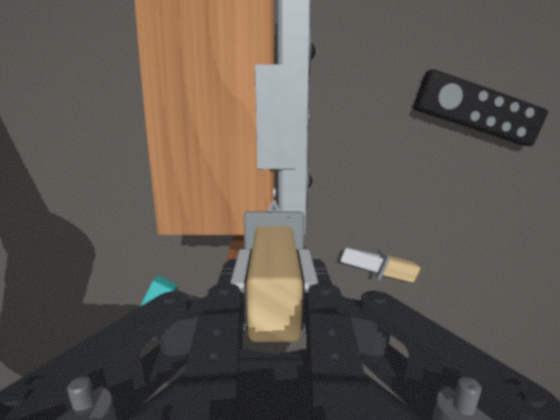

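```bash
python3 - <<'E'
from geo import *
im=cv2.imread("pics/w2.png");p=get_image("wrist")
g=im.astype(int).sum(2)
for r in list(range(8,60,8))+list(range(172,200,5)):
    print(r,g[r,264:290])
E
```

```text
8 [389 393 384 388 382 369 347 336 313 288 267 272 272 297 350 404 424 460
 512 555 566 571 572 572 570 568]
16 [396 395 380 386 386 365 345 332 321 291 269 273 266 285 349 402 420 455
 508 546 555 557 565 566 562 568]
24 [395 389 382 391 383 367 355 340 319 282 259 234 218 261 334 390 424 458
 504 547 562 565 567 566 564 571]
32 [398 397 386 383 389 373 350 339 311 296 253 226 209 259 334 390 419 455
 502 544 561 559 564 565 563 560]
40 [400 389 394 385 388 372 353 337 317 278 220 194 196 249 341 392 422 456
 501 537 552 553 556 558 553 556]
48 [401 393 390 388 390 375 349 341 316 266 211 165 180 247 335 398 420 454
 495 535 552 556 560 557 550 552]
56 [401 394 391 383 391 373 357 337 319 264 203 174 187 232 311 378 419 451
 496 533 543 552 549 549 549 552]
172 [387 388 396 393 391 369 329 301 282 244 200 172 172 193 277 349 405 437
 472 496 510 520 521 520 514 517]
177 [386 383 393 387 395 380 353 331 306 267 211 183 182 212 295 370 420 440
 476 500 519 517 519 525 520 514]
182 [389 384 394 395 390 379 359 337 307 275 220 179 176 218 292 378 420 443
 472 500 515 515 518 515 517 511]
187 [386 393 397 396 395 381 361 334 322 309 267 221 198 217 293 362 417 448
 470 491 510 510 508 510 509 509]
192 [391 388 389 395 389 389 359 359 406 494 500 408 269 227 289 371 421 447
 470 507 512 517 519 517 520 517]
197 [385 379 383 388 388 387 360 328 318 295 265 203 186 198 265 359 417 450
 479 500 516 518 519 519 524 516]
```

```bash
python3 - <<'E'
import cv2
im=cv2.imread("pics/w2.png")[160:260,225:325]
cv2.imwrite("pics/w2c.png",cv2.resize(im,(600,600),interpolation=cv2.INTER_NEAREST))
E
```

```text
(no output)
```

View pics/w2c.png

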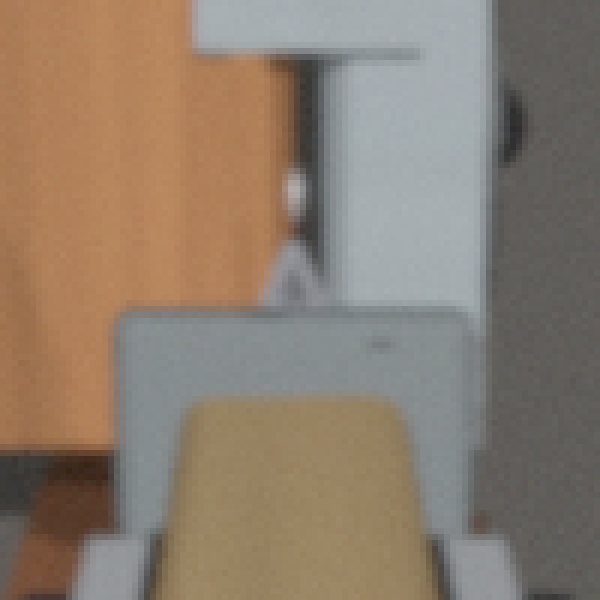

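```bash
python3 - <<'E'
from geo import *
p=get_image("wrist");s=env.observe()
a=atz(p,(276,30),.088);b=atz(p,(276,185),.088);print(a,b,np.degrees(np.arctan2(*(a-b)[[1,0]])))
t=s["position"]+np.array([0,0,-.2696]);print(s["position"],t,"tip px",proj(p,t),"seen",atz(p,(273.8,195),t[2]))
print("ends",atz(p,(200,235),.09),atz(p,(243,235),.09))
P=cloud(p)
# front panel outer edge and lip
print("lip",rect(P,.0915,.1,(.51,-.05),.06))
q=get_image("top");Q=cloud(q);m=(Q[...,2]>.084)&(Q[...,2]<.1)&(Q[...,1]>-.15)&(Q[...,1]<.1)&(Q[...,0]<.56);
print(cv2.minAreaRect(Q[m][:,:2].astype(np.float32)*1000))
q=get_image("side");Q=cloud(q);m=(Q[...,2]>.084)&(Q[...,2]<.1)&(Q[...,1]>-.2)&(Q[...,1]<.1)&(Q[...,0]<.56);
print(cv2.minAreaRect(Q[m][:,:2].astype(np.float32)*1000))
E
```

```text
[0.51019788 0.01589274 0.088     ] [ 0.50122169 -0.11096701  0.088     ] 85.95267689017734
[ 0.49880171 -0.12878266  0.38743763] [ 0.49880171 -0.12878266  0.11783763] tip px [274.81370582 213.26207037] seen [ 0.49908616 -0.11325071  0.11783763]
ends [ 0.42593742 -0.15333624  0.09      ] [ 0.46671678 -0.15621782  0.09      ]
lip (4243, array([492.3, -46.7]), array([113.8,  77.8]), 83.6)
((296.06512451171875, 7.3256988525390625), (117.035400390625, 481.1289367675781), 87.32313537597656)
((233.29071044921875, -27.5048828125), (219.7083740234375, 604.4139404296875), 83.74801635742188)
```

```bash
python3 -m creep '0 0 0 .03 .057 .3 15;0 0 0 .03 .057 .6 15;0 0 0 .03 .057 .85 15;0 0 0 .03 .057 .95 15;0 0 0 .03 .057 1.05 15;0 0 0 .03 .057 1.1 15;0 0 0 .03 .057 1.15 15;0 0 0 .03 .057 1.2 15;0 0 0 .03 .057 1.2 15'; python3 - <<'E'
from geo import *
p=get_image("wrist");cv2.imwrite("pics/w3.png",p["image"])
cv2.imwrite("pics/w3c.png",cv2.resize(p["image"][140:270,210:340],(598,598),interpolation=cv2.INTER_NEAREST))
E
```

```text
time_s: 5.7
position: [0.5007, -0.127, 0.3516]
tool_rot: [[0.07, 0.998, -0.0], [0.998, -0.07, 0.0], [0.0, -0.0, -1.0]]
ft_force: [-0.1, 0.6, -2.0]
grip_width: 0.0211
gripper_force: 79.0
```

View pics/w3c.png

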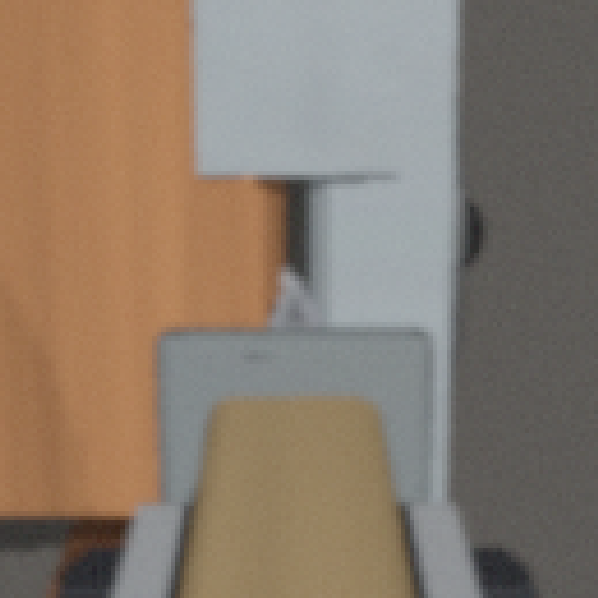

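```bash
python3 -m creep '0 0 0 0 .01 .02 15;0 0 0 0 .015 .04 15;0 0 0 0 .02 .06 15;0 0 0 0 .023 .08 15;0 0 0 0 .023 .1 15;0 0 0 0 .023 .12 15;0 0 0 0 .023 .14 15;0 0 0 0 .023 .16 15;0 0 0 0 .023 .18 15;0 0 0 0 .024 .2 15;0 0 0 0 .026 .22 15;0 0 0 0 .028 .24 15'
```

```text
time_s: 6.95
position: [0.5016, -0.1271, 0.3444]
tool_rot: [[0.07, 0.998, 0.0], [0.998, -0.07, 0.0], [0.0, 0.0, -1.0]]
ft_force: [-0.3, -0.4, -2.0]
grip_width: 0.0212
gripper_force: 79.0
```

```bash
python3 -m creep '0 0 0 0 .002 .02 15;0 0 0 0 .004 .04 15;0 0 0 0 .006 .06 15;0 0 0 0 .008 .08 15;0 0 0 0 .01 .1 15;0 0 0 0 .012 .12 15'; python3 -m creep '0 0 0 0 .002 .02 15;0 0 0 0 .004 .04 15;0 0 0 0 .006 .06 15;0 0 0 0 .008 .08 15'
```

```text
time_s: 7.55
position: [0.5018, -0.1271, 0.3408]
tool_rot: [[0.07, 0.998, -0.001], [0.998, -0.07, 0.0], [0.0, -0.001, -1.0]]
ft_force: [-1.8, -0.1, 0.3]
grip_width: 0.0212
gripper_force: 79.1
time_s: 7.95
position: [0.502, -0.1271, 0.3384]
tool_rot: [[0.07, 0.998, -0.001], [0.998, -0.07, 0.0], [-0.0, -0.001, -1.0]]
ft_force: [-4.0, -0.9, 1.9]
grip_width: 0.0208
gripper_force: 79.2
```

```bash
python3 -m creep '0 0 0 0 -.01 .02 15;0 0 0 0 -.02 .04 15;0 0 0 0 -.02 .06 15;0 0 0 0 -.02 .08 15'; python3 -m creep '0 0 0 0 -.002 .02 15;0 0 0 0 -.002 .04 15;0 0 0 0 -.002 .06 15;0 0 0 0 -.002 .08 15'
```

```text
time_s: 8.35
position: [0.5015, -0.1271, 0.3361]
tool_rot: [[0.07, 0.998, -0.0], [0.998, -0.07, -0.0], [-0.0, 0.0, -1.0]]
ft_force: [-4.8, 0.8, 2.0]
grip_width: 0.0212
gripper_force: 79.4
time_s: 8.75
position: [0.5015, -0.1272, 0.334]
tool_rot: [[0.07, 0.998, 0.001], [0.998, -0.07, -0.001], [-0.001, 0.001, -1.0]]
ft_force: [-4.8, -0.8, 6.3]
grip_width: 0.0211
gripper_force: 79.9
```

```bash
python3 -m creep '0 0 0 0 -.008 .02 15;0 0 0 0 -.014 .04 15;0 0 0 0 -.014 .06 15;0 0 0 0 -.012 .08 15'; python3 -m creep '0 0 0 0 0 .02 15;0 0 0 0 0.002 .04 15;0 0 0 0 .004 .06 15;0 0 0 0 .006 .08 15;0 0 0 0 .007 .09 15'; python3 - <<'E'
from geo import *
p=get_image("wrist");cv2.imwrite("pics/w4.png",p["image"])
im=p["image"];print(im.shape)
g=im.astype(int).sum(2)
for r in (20,40,60):
    print(r,g[r,255:300])
cv2.imwrite("pics/w4c.png",cv2.resize(p["image"][0:270,170:350],(534,600*270//270),interpolation=cv2.INTER_CUBIC))
E
```

```text
time_s: 9.15
position: [0.5013, -0.1272, 0.3321]
tool_rot: [[0.07, 0.998, 0.002], [0.998, -0.07, -0.001], [-0.001, 0.002, -1.0]]
ft_force: [-5.2, -0.6, 9.1]
grip_width: 0.0212
gripper_force: 80.2
time_s: 9.65
position: [0.5015, -0.1272, 0.3295]
tool_rot: [[0.07, 0.998, 0.002], [0.998, -0.07, -0.001], [-0.001, 0.002, -1.0]]
ft_force: [-3.6, -0.1, 8.1]
grip_width: 0.0212
gripper_force: 80.2
(420, 560, 3)
20 [387 386 376 372 373 374 370 361 355 325 320 307 291 255 218 182 161 157
 170 240 339 391 406 410 442 496 527 538 546 537 541 541 538 543 540 538
 540 542 536 538 547 540 542 543 543]
40 [385 384 384 373 377 373 369 375 358 341 334 319 304 260 192 168 162 157
 174 236 339 385 396 412 432 495 524 532 535 537 538 537 537 540 529 534
 540 536 534 540 535 537 538 536 534]
60 [524 522 523 529 527 525 528 526 523 525 522 517 522 522 520 523 523 524
 530 527 527 530 527 530 525 531 529 531 527 532 529 533 528 534 533 532
 533 541 535 533 533 532 533 519 512]
```

View pics/w4c.png

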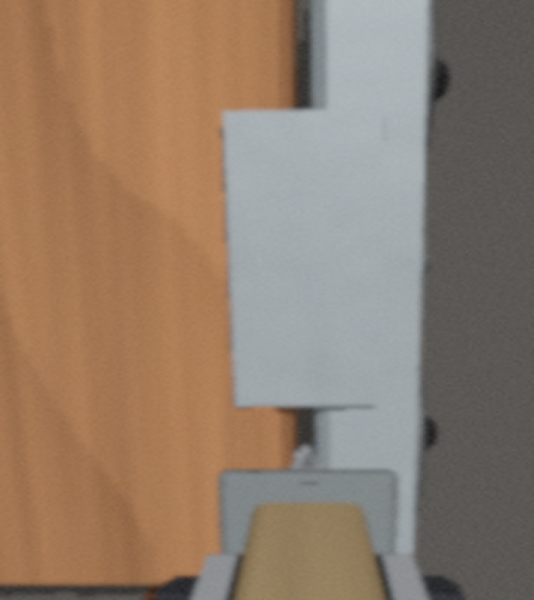

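```bash
cat > fe.py <<'E'
from geo import *
def front(im,p,lo,hi,rows):
    "outer front edge angle and points on z=.09"
    g=im.astype(float).sum(2);pts=[]
    for r in rows:
        l=cv2.GaussianBlur(g[r:r+1],(5,1),0)[0];d=-np.diff(l[lo:hi]);k=int(np.argmax(d))
        if d[k]>25 and 0<k<len(d)-1:
            o=.5*(d[k-1]-d[k+1])/(d[k-1]-2*d[k]+d[k+1]);pts.append(atz(p,(lo+k+.5+o,r),.09)[:2])
    pts=np.array(pts)
    for _ in range(3):
        c=np.polyfit(pts[:,1],pts[:,0],1);e=abs(np.polyval(c,pts[:,1])-pts[:,0]);pts=pts[e<max(.0006,2*np.median(e))]
    xr,xl=np.polyval(c,[-.128,.022]);return len(pts),np.round([xr*1e3,xl*1e3,np.degrees(np.arctan2(1,c[0]))],2)
def pose(z,R): 
    T=np.eye(4);T[:3,:3]=R;T[:3,3]=z;return T
E
python3 - <<'E'
from fe import *
p=get_image("wrist");s=env.observe()
T=pose(s["position"],s["tool_rot"])
print("now",front(p["image"],p,295,330,range(0,210,3)))
R=np.array([[.072,.997,-.001],[.997,-.072,0],[0,-.001,-1]]);u,_,v=np.linalg.svd(R)
T2=pose([.4988,-.12878,.38743],u@v)
p2=dict(p);p2["view"]=np.array(p["view"])@T@np.linalg.inv(T2)
print("w2",front(cv2.imread("pics/w2.png"),p2,295,330,range(0,205,3)))
E
```

```text
now (66, array([527.67, 536.76,  86.53]))
w2 (65, array([526.77, 536.6 ,  86.25]))
```

```bash
python3 - <<'E'
from geo import *
p=get_image("wrist");P=cloud(p);g=P[205:330,235:310]
print(np.round(g[::8,37,:],3)); print(np.round(P[216,230:320:6],3))
for n in("side",):
    q=get_image(n);Q=cloud(q);m=(np.hypot(Q[...,0]-.501,Q[...,1]+.127)<.035)&(Q[...,2]>.1)
    h=np.histogram(Q[m][:,2],bins=np.arange(.1,.26,.005));print(h[0])
    u=proj(q,(.501,-.127,.12));print(u);im=q["image"];x,y=int(u[0]),int(u[1]);cv2.imwrite("pics/s4.png",cv2.resize(im[y-60:y+40,x-60:x+60],(720,600),interpolation=cv2.INTER_CUBIC))
print(env.observe()["ft_force"])
E
```

```text
[[ 0.501 -0.116  0.075]
 [ 0.502 -0.107  0.129]
 [ 0.501 -0.111  0.131]
 [ 0.501 -0.113  0.138]
 [ 0.501 -0.113  0.153]
 [ 0.501 -0.113  0.163]
 [ 0.501 -0.113  0.172]
 [ 0.501 -0.113  0.181]
 [ 0.501 -0.113  0.188]
 [ 0.501 -0.113  0.194]
 [ 0.501 -0.116  0.196]
 [ 0.501 -0.119  0.197]
 [ 0.501 -0.122  0.198]
 [ 0.501 -0.126  0.197]
 [ 0.5   -0.13   0.196]
 [ 0.5   -0.133  0.197]]
[[ 0.47  -0.118  0.09 ]
 [ 0.474 -0.119  0.089]
 [ 0.479 -0.119  0.089]
 [ 0.488 -0.107  0.131]
 [ 0.491 -0.107  0.131]
 [ 0.495 -0.107  0.131]
 [ 0.498 -0.108  0.131]
 [ 0.502 -0.108  0.131]
 [ 0.505 -0.108  0.131]
 [ 0.509 -0.109  0.13 ]
 [ 0.512 -0.109  0.131]
 [ 0.516 -0.109  0.131]
 [ 0.519 -0.109  0.13 ]
 [ 0.526 -0.122  0.091]
 [ 0.542 -0.151 -0.   ]]
[ 2  7  6  1  1 18 69 13  8  9 12 13 19 19 23 23 28 23 22 70 27 22 44 19
  6 13 17 29 24 30 35]
[276.73069548 251.75864737]
[-3.4551816  -0.88426399  8.32391166]
```

View pics/s4.png

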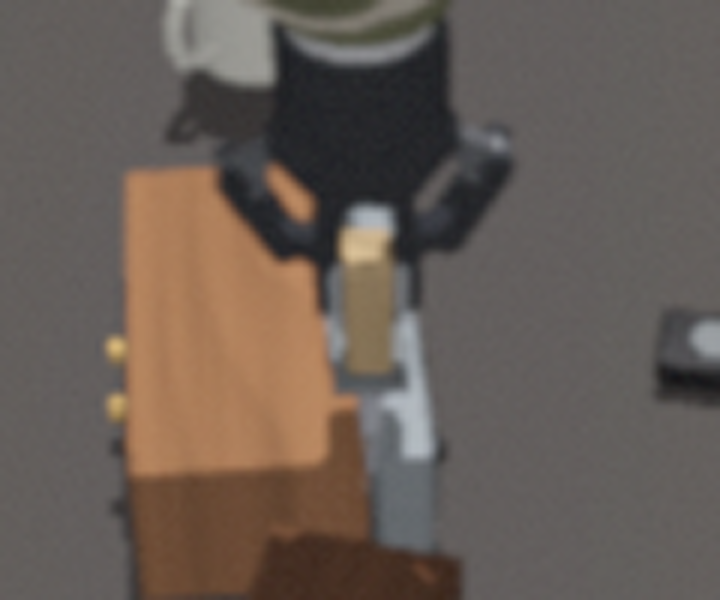

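```bash
python3 - <<'E'
from geo import *
p=get_image("wrist");im=p["image"];g=im.astype(int).sum(2)
for r in (30,44,186,190,194,198):
    print(r,g[r,260:290])
    for c in (266,270,280): print(np.round(atz(p,(c,r),.09),4),end=' ')
c=im[0:225,245:325].copy();c=np.hstack([cv2.resize(c[:50],(400,250),interpolation=cv2.INTER_CUBIC),cv2.resize(c[175:225],(400,250),interpolation=cv2.INTER_CUBIC)])
cv2.imwrite("pics/s5.png",c)
E
```

```text
30 [370 368 372 356 340 318 306 292 260 213 181 174 158 171 243 329 381 394
 410 443 495 530 532 535 540 538 543 541 541 537]
[0.5055 0.0011 0.09  ] [0.508  0.0009 0.09  ] [5.142e-01 5.000e-04 9.000e-02] 44 [379 375 371 362 339 316 315 295 255 206 171 159 168 176 228 318 374 392
 409 440 489 524 534 534 536 533 534 536 535 537]
[ 0.5048 -0.007   0.09  ] [ 0.5074 -0.0072  0.09  ] [ 0.5137 -0.0076  0.09  ] 186 [371 375 371 357 324 287 267 232 214 189 176 168 157 163 154 199 273 335
 370 402 425 466 484 489 494 492 489 498 497 499]
[ 0.4979 -0.098   0.09  ] [ 0.5007 -0.0982  0.09  ] [ 0.5077 -0.0987  0.09  ] 190 [373 380 376 369 344 320 317 293 265 216 170 167 152 173 174 215 292 362
 404 416 430 464 489 495 490 486 494 489 490 495]
[ 0.4977 -0.1009  0.09  ] [ 0.5005 -0.1011  0.09  ] [ 0.5075 -0.1016  0.09  ] 194 [376 380 379 369 347 329 312 299 258 215 193 158 159 155 171 220 296 367
 403 417 441 466 489 492 492 489 492 499 486 492]
[ 0.4974 -0.1038  0.09  ] [ 0.5003 -0.104   0.09  ] [ 0.5074 -0.1045  0.09  ] 198 [379 377 379 367 342 323 307 293 267 225 187 167 172 176 176 206 287 369
 409 421 439 466 484 493 492 492 491 496 503 485]
[ 0.4972 -0.1067  0.09  ] [ 0.5    -0.1069  0.09  ] [ 0.5072 -0.1074  0.09  ]
```

View pics/s5.png

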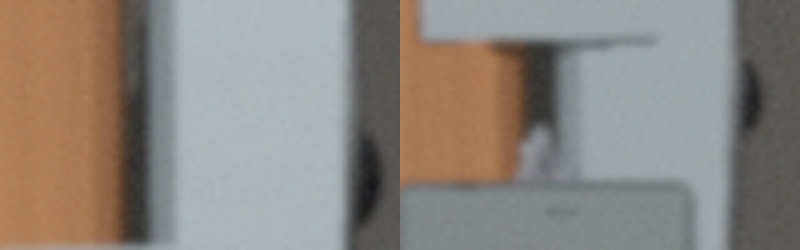

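```bash
python3 -m creep '0 0 0 0 0 .02 15;0 0 0 0 0 .04 15;0 0 0 0 0 .06 15;0 0 0 0 0 .07 15;0 0 0 0 0 .07 15;0 0 0 0 0 .07 15'; python3 - <<'E'
from geo import *
p=get_image("wrist");g=p["image"].astype(float).sum(2)
def gap(rows,lo=258,hi=292):
    o=[]
    for r in rows:
        l=g[r,lo:hi];k=int(np.argmin(l));
        a=next(i for i in range(k,0,-1) if l[i]>240);a=a+(l[a]-240)/(l[a]-l[a+1])
        b=next(i for i in range(k,len(l)) if l[i]>240);b=b-(l[b]-240)/(l[b]-l[b-1])
        A=atz(p,(lo+a,r),.087);B=atz(p,(lo+b,r),.087);o.append([np.linalg.norm(A-B)*1e3,A[1]])
    return np.round(np.median(o,0),3)
print(gap(range(10,46,3)),gap(range(188,199)))
E
```

```text
time_s: 10.5
position: [0.5016, -0.1272, 0.3273]
tool_rot: [[0.07, 0.998, 0.003], [0.998, -0.07, -0.001], [-0.001, 0.003, -1.0]]
ft_force: [-4.0, -0.9, 7.5]
grip_width: 0.0213
gripper_force: 80.3
[3.533e+00 3.000e-03] [ 5.436 -0.103]
```

```bash
python3 -m creep '0 0 0 0 0 .02 15;0 0 0 0 0 .04 15;0 0 0 0 0 .06 15;0 0 0 0 0 .06 15;0 0 0 0 0 .06 15'; python3 -m creep '0 0 0 0 -.01 -.3 15;0 0 0 0 -.01 -.8 15;0 0 0 0 -.01 -1.5 15;0 0 0 0 -.01 -2 15;0 0 0 5 0 -2 15;0 0 0 5 0 -2 15;0 0 0 5 0 -2 15;0 0 0 5 0 -2 15;0 0 0 5 0 -2 15;0 0 0 5 0 -2 15'; python3 - <<'E'
from geo import *
p=get_image("top");cv2.imwrite("pics/t6.png",p["image"]);p=get_image("side");cv2.imwrite("pics/s6.png",p["image"]);p=get_image("wrist");cv2.imwrite("pics/w6.png",p["image"])
E
```

```text
time_s: 11.05
position: [0.5017, -0.1272, 0.3256]
tool_rot: [[0.07, 0.998, 0.003], [0.998, -0.07, -0.001], [-0.001, 0.003, -1.0]]
ft_force: [-3.4, -1.0, 8.3]
grip_width: 0.0211
gripper_force: 80.3
time_s: 12.05
position: [0.512, 0.0219, 0.3847]
tool_rot: [[0.071, 0.998, 0.001], [0.998, -0.071, -0.0], [-0.0, 0.001, -1.0]]
ft_force: [0.1, 0.3, -1.2]
grip_width: 0.0211
gripper_force: 79.1
```

```bash
python3 -m creep '0 0 0 0 -.04 .3 15;0 0 0 0 -.04 .6 15;0 0 0 0 -.04 .85 15;0 0 0 0 -.04 1 15;0 0 0 0 -.04 1.05 15;0 0 0 0 -.04 1.1 15;0 0 0 0 -.04 1.15 15;0 0 0 0 -.04 1.2 15;0 0 0 0 -.04 1.2 15'; python3 -m creep '0 0 0 0 0 .03 15;0 0 0 0 0 .06 15;0 0 0 0 0 .09 15;0 0 0 0 0 .12 15;0 0 0 0 0 .15 15;0 0 0 0 0 .18 15; 0 0 0 0 0 .2 15;0 0 0 0 0 .22 15'
```

```text
time_s: 13.1
position: [0.5107, 0.0227, 0.3487]
tool_rot: [[0.07, 0.998, 0.001], [0.998, -0.07, -0.0], [-0.0, 0.001, -1.0]]
ft_force: [2.5, 0.0, -1.9]
grip_width: 0.0213
gripper_force: 79.0
time_s: 13.9
position: [0.5108, 0.0226, 0.3428]
tool_rot: [[0.07, 0.998, 0.002], [0.998, -0.07, -0.0], [-0.0, 0.002, -1.0]]
ft_force: [3.0, -0.5, 8.5]
grip_width: 0.0211
gripper_force: 80.2
```

```bash
python3 -m creep '0 0 0 0 .01 .01 15;0 0 0 0 .02 .02 15;0 0 0 0 .022 .04 15;0 0 0 0 .024 .06 15;0 0 0 0 .026 .08 15'; python3 -m creep '0 0 0 0 .002 .02 15;0 0 0 0 .004 .04 15;0 0 0 0 .006 .06 15;0 0 0 0 .008 .08 15;0 0 0 0 .01 .1 15'
```

```text
time_s: 14.4
position: [0.5114, 0.0226, 0.3406]
tool_rot: [[0.07, 0.998, 0.001], [0.998, -0.07, -0.0], [-0.0, 0.001, -1.0]]
ft_force: [-0.5, -0.7, 11.6]
grip_width: 0.0215
gripper_force: 80.7
time_s: 14.9
position: [0.5116, 0.0226, 0.3378]
tool_rot: [[0.07, 0.998, 0.001], [0.998, -0.07, -0.0], [-0.0, 0.001, -1.0]]
ft_force: [-0.2, 0.2, 12.4]
grip_width: 0.0212
gripper_force: 80.9
```

```bash
python3 -m creep '0 0 0 0 .002 .02 15;0 0 0 0 .004 .04 15;0 0 0 0 .006 .06 15;0 0 0 0 .008 .08 15;0 0 0 0 .01 .1 15;0 0 0 0 .012 .12 15;0 0 0 0 .014 .14 15;0 0 0 0 .016 .16 15;0 0 0 0 .018 .18 15;0 0 0 0 .02 .2 15'
```

```text
time_s: 15.9
position: [0.5122, 0.0226, 0.3319]
tool_rot: [[0.07, 0.998, 0.001], [0.998, -0.07, -0.0], [-0.0, 0.001, -1.0]]
ft_force: [-0.9, 0.4, 12.4]
grip_width: 0.0213
gripper_force: 81.0
```

```bash
python3 -m creep '0 0 0 0 .002 .02 15;0 0 0 0 .004 .04 15;0 0 0 0 .006 .06 15;0 0 0 0 .008 .08 15;0 0 0 0 .01 .1 15;0 0 0 0 .012 .12 15;0 0 0 0 .014 .14 15;0 0 0 0 .016 .16 15;0 0 0 0 .018 .18 15;0 0 0 0 .02 .2 15'
```

```text
time_s: 16.9
position: [0.5128, 0.0225, 0.3259]
tool_rot: [[0.07, 0.998, 0.001], [0.998, -0.07, -0.0], [-0.0, 0.001, -1.0]]
ft_force: [-0.1, 0.0, 13.7]
grip_width: 0.0215
gripper_force: 81.0
```

```bash
python3 -m creep '0 0 0 0 .002 .02 15;0 0 0 0 .004 .04 15;0 0 0 0 .006 .06 15;0 0 0 0 .008 .08 15;0 0 0 0 .01 .1 15;0 0 0 0 .012 .12 15;0 0 0 0 .014 .14 15;0 0 0 0 .016 .16 15;0 0 0 0 .018 .18 15;0 0 0 0 .02 .2 15'
```

```text
time_s: 17.9
position: [0.5134, 0.0225, 0.3199]
tool_rot: [[0.07, 0.998, 0.001], [0.998, -0.07, -0.0], [-0.0, 0.001, -1.0]]
ft_force: [-1.3, 1.2, 13.1]
grip_width: 0.0211
gripper_force: 81.1
```

```bash
python3 -m creep '0 0 0 0 .002 .02 15;0 0 0 0 .004 .04 15;0 0 0 0 .006 .06 15;0 0 0 0 .008 .08 15;0 0 0 0 .01 .1 15;0 0 0 0 .012 .12 15;0 0 0 0 .014 .14 15;0 0 0 0 .016 .16 15;0 0 0 0 .018 .18 15;0 0 0 0 .02 .2 15;0 0 0 0 .022 .22 15;0 0 0 0 .024 .24 15'; python3 -m creep '0 0 0 0 .002 .02 15;0 0 0 0 .004 .04 15;0 0 0 0 .006 .06 15;0 0 0 0 .006 .06 15;0 0 0 0 .006 .06 15'
```

```text
time_s: 19.1
position: [0.5141, 0.0225, 0.3127]
tool_rot: [[0.07, 0.998, 0.001], [0.998, -0.07, -0.0], [-0.0, 0.001, -1.0]]
ft_force: [-0.4, 1.1, 13.4]
grip_width: 0.0212
gripper_force: 81.1
time_s: 19.6
position: [0.5143, 0.0225, 0.3107]
tool_rot: [[0.07, 0.998, 0.001], [0.998, -0.07, -0.0], [-0.0, 0.001, -1.0]]
ft_force: [-0.3, 1.3, 11.2]
grip_width: 0.0208
gripper_force: 81.1
```

```bash
python3 -m creep '0 0 0 0 0 -.3 15;0 0 0 0 0 -.9 15;0 0 0 0 0 -1.7 15;0 0 0 0 0 -2.3 15;0 0 0 0 0 -2.3 15;0 0 0 -5 -.06 -2.3 15;0 0 0 -5 -.06 -2.3 15;0 0 0 -5 -.06 -2.3 15;0 0 0 -5 -.06 -2.3 15;0 0 0 -5 -.06 -2.3 15;0 0 0 -5 -.06 -2.3 15'; python3 - <<'E'
from fe import *
p=get_image("wrist");s=env.observe();cv2.imwrite("pics/w7.png",p["image"]);print(s["position"],s["ft_force"])
T=pose(s["position"],s["tool_rot"])
print("now",front(p["image"],p,290,335,range(0,205,3)))
g=p["image"].astype(int).sum(2)
for r in (10,40,180,190):print(r,g[r,262:292])
E
```

```text
time_s: 20.7
position: [0.502, -0.1263, 0.3778]
tool_rot: [[0.069, 0.998, -0.002], [0.998, -0.069, 0.001], [0.001, -0.002, -1.0]]
ft_force: [-0.4, -0.2, -0.7]
grip_width: 0.021
gripper_force: 80.3
[ 0.50207157 -0.12601232  0.37807967] [ 0.39694975  0.77434002 -2.18414831]
now (64, array([528.69, 543.  ,  84.55]))
10 [392 393 387 377 363 342 332 306 274 261 252 272 263 274 267 274 263 261
 269 272 261 292 362 403 431 463 519 555 565 565]
40 [388 385 384 385 367 349 333 312 279 258 251 267 275 273 271 267 255 219
 190 202 265 347 395 423 454 503 536 552 552 547]
180 [383 393 391 389 376 355 320 304 260 208 193 179 174 172 182 202 280 360
 416 437 459 490 507 511 514 513 512 512 512 507]
190 [387 389 389 392 384 347 324 317 272 221 186 175 166 172 187 225 299 372
 419 443 462 496 506 510 510 505 512 510 512 508]
```

```bash
python3 -m creep '0 0 0 0 -.005 .4 15;0 0 0 0 -.005 .7 15;0 0 0 0 -.005 .95 15;0 0 0 0 -.005 1.1 15;0 0 0 0 -.005 1.2 15;0 0 0 0 -.005 1.3 15;0 0 0 0 -.005 1.4 15;0 0 0 0 -.005 1.4 15'; python3 -m creep '0 0 0 0 0 .03 15;0 0 0 0 0 .06 15;0 0 0 0 0 .09 15;0 0 0 0 0 .12 15;0 0 0 0 0 .15 15;0 0 0 0 0 .18 15'
```

```text
time_s: 21.55
position: [0.5019, -0.1271, 0.3364]
tool_rot: [[0.07, 0.998, -0.0], [0.998, -0.07, 0.0], [0.0, -0.0, -1.0]]
ft_force: [-1.1, 0.1, -1.8]
grip_width: 0.021
gripper_force: 80.3
time_s: 22.15
position: [0.5019, -0.1271, 0.3311]
tool_rot: [[0.07, 0.998, -0.0], [0.998, -0.07, 0.0], [0.0, -0.0, -1.0]]
ft_force: [-0.4, -0.0, -1.0]
grip_width: 0.0209
gripper_force: 80.3
```

```bash
python3 -m creep '0 0 0 0 0 .02 15;0 0 0 0 0 .04 15;0 0 0 0 0 .06 15;0 0 0 0 0 .08 15;0 0 0 0 0 .1 15;0 0 0 0 0 .12 15;0 0 0 0 0 .14 15;0 0 0 0 0 .16 15'; python3 -m creep '0 0 0 0 .002 .02 15;0 0 0 0 .004 .04 15;0 0 0 0 .006 .06 15;0 0 0 0 .008 .08 15;0 0 0 0 .01 .1 15'
```

```text
time_s: 22.95
position: [0.502, -0.1271, 0.3267]
tool_rot: [[0.07, 0.998, 0.001], [0.998, -0.07, -0.0], [-0.0, 0.001, -1.0]]
ft_force: [-0.8, -0.0, 6.0]
grip_width: 0.0211
gripper_force: 81.2
time_s: 23.45
position: [0.5023, -0.1272, 0.3241]
tool_rot: [[0.07, 0.998, 0.001], [0.998, -0.07, -0.001], [-0.001, 0.001, -1.0]]
ft_force: [-2.1, 1.0, 8.9]
grip_width: 0.0211
gripper_force: 81.6
```

```bash
python3 -m creep '0 0 0 0 0 .02 15;0 0 0 0 0 .04 15;0 0 0 0 0 .06 15;0 0 0 0 .002 .08 15;0 0 0 0 .004 .1 15;0 0 0 0 .006 .12 15;0 0 0 0 .008 .14 15;0 0 0 0 .01 .16 15;0 0 0 0 .012 .18 15;0 0 0 0 .014 .2 15'
```

```text
time_s: 24.45
position: [0.5027, -0.1272, 0.3183]
tool_rot: [[0.07, 0.998, 0.001], [0.998, -0.07, -0.001], [-0.001, 0.001, -1.0]]
ft_force: [-2.1, 1.2, 11.3]
grip_width: 0.0213
gripper_force: 81.8
```

```bash
python3 -m creep '0 0 0 0 .002 .02 15;0 0 0 0 .004 .04 15;0 0 0 0 .006 .06 15;0 0 0 0 .008 .08 15;0 0 0 0 .01 .1 15;0 0 0 0 .012 .12 15;0 0 0 0 .014 .14 15;0 0 0 0 .016 .16 15;0 0 0 0 .018 .18 15;0 0 0 0 .02 .2 15'; python3 -m creep '0 0 0 0 .002 .02 15;0 0 0 0 .004 .04 15;0 0 0 0 .006 .06 15;0 0 0 0 .008 .08 15;0 0 0 0 .01 .1 15;0 0 0 0 .012 .12 15;0 0 0 0 .012 .12 15;0 0 0 0 .012 .12 15'
```

```text
time_s: 25.45
position: [0.5033, -0.1273, 0.3124]
tool_rot: [[0.07, 0.998, 0.001], [0.998, -0.07, -0.001], [-0.001, 0.001, -1.0]]
ft_force: [-3.2, -0.0, 11.8]
grip_width: 0.0211
gripper_force: 82.0
time_s: 26.25
position: [0.5036, -0.1274, 0.3088]
tool_rot: [[0.07, 0.998, 0.001], [0.998, -0.07, -0.001], [-0.001, 0.001, -1.0]]
ft_force: [-1.8, 0.3, 12.2]
grip_width: 0.021
gripper_force: 82.0
```

```bash
python3 -m creep '0 0 0 0 0 -.3 15;0 0 0 0 0 -.9 15;0 0 0 0 0 -1.7 15;0 0 0 0 0 -2.3 15;0 0 0 0 0 -2.3 15;0 0 0 0 0 -2.3 15'; python3 - <<'E'
from fe import *
p=get_image("wrist");s=env.observe();cv2.imwrite("pics/w8.png",p["image"]);print(s["position"],s["ft_force"])
print("now",front(p["image"],p,290,335,range(0,205,3)))
g=p["image"].astype(int).sum(2)
for r in (10,40,180,190):
    print(r,g[r,262:296]);print([np.round(atz(p,(c,r),.087),4) for c in (270,280)])
E
```

```text
time_s: 26.85
position: [0.5035, -0.1271, 0.3761]
tool_rot: [[0.07, 0.998, -0.001], [0.998, -0.07, 0.0], [0.0, -0.001, -1.0]]
ft_force: [-0.5, 0.4, -0.2]
grip_width: 0.0211
gripper_force: 80.3
[ 0.503498   -0.12712605  0.37569175] [ 0.51596689  0.10762048 -2.43539614]
now (65, array([531.72, 542.96,  85.72]))
10 [374 369 345 325 314 274 249 236 253 269 266 264 261 262 262 265 256 261
 289 348 398 412 455 507 552 565 565 565 562 567 562 564 561 561]
[array([0.5106, 0.0294, 0.087 ]), array([0.5183, 0.0289, 0.087 ])]
40 [385 374 366 336 325 291 268 251 266 269 268 264 247 223 195 164 188 214
 283 363 411 433 458 510 538 550 549 551 550 552 552 549 551 549]
[array([0.5091, 0.0082, 0.087 ]), array([0.5169, 0.0077, 0.087 ])]
180 [393 392 371 338 322 294 253 199 177 172 172 176 179 180 168 170 235 309
 383 420 443 473 496 504 513 512 512 506 513 513 507 509 517 513]
[array([ 0.501 , -0.1023,  0.087 ]), array([ 0.5097, -0.1029,  0.087 ])]
190 [389 391 374 351 322 298 264 223 194 201 185 186 187 174 169 192 245 308
 382 417 445 470 496 504 505 508 508 511 512 507 506 506 507 508]
[array([ 0.5003, -0.1111,  0.087 ]), array([ 0.5091, -0.1117,  0.087 ])]
```

```bash
python3 -m creep '0 0 0 0 0 .4 15;0 0 0 0 0 .8 15;0 0 0 0 0 1.2 15;0 0 0 0 0 1.5 15;0 0 0 0 0 1.7 15;0 0 0 0 0 1.85 15;0 0 0 0 0 1.95 15;0 0 0 0 0 2 15;0 0 0 0 0 2 15'; python3 -m creep '0 0 0 0 0 .03 15;0 0 0 0 0 .06 15;0 0 0 0 0 .09 15;0 0 0 0 0 .12 15;0 0 0 0 0 .15 15;0 0 0 0 0 .18 15'; python3 -m creep '0 0 0 0 0 .02 15;0 0 0 0 0 .04 15;0 0 0 0 0 .06 15;0 0 0 0 0 .08 15;0 0 0 0 0.002 .1 15;0 0 0 0 0.004 .12 15'
```

```text
time_s: 27.8
position: [0.5036, -0.1272, 0.3169]
tool_rot: [[0.07, 0.998, 0.0], [0.998, -0.07, -0.0], [-0.0, 0.0, -1.0]]
ft_force: [0.1, -0.2, -1.3]
grip_width: 0.0216
gripper_force: 80.3
time_s: 28.4
position: [0.5036, -0.1273, 0.3117]
tool_rot: [[0.07, 0.998, 0.0], [0.998, -0.07, -0.0], [-0.0, 0.0, -1.0]]
ft_force: [-1.9, -1.5, 4.1]
grip_width: 0.0214
gripper_force: 81.0
time_s: 29.0
position: [0.5038, -0.1274, 0.3088]
tool_rot: [[0.07, 0.998, 0.001], [0.998, -0.07, -0.001], [-0.001, 0.001, -1.0]]
ft_force: [-5.4, 0.1, 10.8]
grip_width: 0.0212
gripper_force: 81.9
```

```bash
python3 -m creep '0 0 0 0 -.01 .02 15;0 0 0 0 -.015 .04 15;0 0 0 0 -.013 .06 15;0 0 0 0 -.011 .08 15;0 0 0 0 -.009 .1 15;0 0 0 0 -.007 .12 15;0 0 0 0 -.005 .14 15;0 0 0 0 -.005 .14 15'; python3 -m creep '0 0 0 0 0 -.3 15;0 0 0 0 0 -.9 15;0 0 0 0 0 -1.7 15;0 0 0 0 0 -2.4 15;0 0 0 0 0 -2.4 15;0 0 0 5 .02 -2.4 15;0 0 0 5 .02 -2.4 15;0 0 0 5 .02 -2.4 15;0 0 0 5 .02 -2.4 15;0 0 0 5 .02 -2.4 15;0 0 0 5 .02 -2.4 15'
```

```text
time_s: 29.8
position: [0.5038, -0.1273, 0.3054]
tool_rot: [[0.07, 0.998, 0.003], [0.998, -0.07, -0.002], [-0.001, 0.003, -1.0]]
ft_force: [-4.3, -0.5, 16.9]
grip_width: 0.021
gripper_force: 82.7
time_s: 30.9
position: [0.5148, 0.0217, 0.3748]
tool_rot: [[0.071, 0.998, -0.001], [0.998, -0.071, 0.0], [-0.0, -0.001, -1.0]]
ft_force: [-0.2, -0.9, -1.2]
grip_width: 0.0208
gripper_force: 80.4
```

```bash
python3 -m creep '0 0 0 0 -.01 .4 15;0 0 0 0 -.01 .8 15;0 0 0 0 -.01 1.2 15;0 0 0 0 -.01 1.5 15;0 0 0 0 -.01 1.7 15;0 0 0 0 -.01 1.8 15;0 0 0 0 -.01 1.87 15;0 0 0 0 -.01 1.93 15;0 0 0 0 -.01 1.93 15'; python3 -m creep '0 0 0 0 0 .02 15;0 0 0 0 0 .04 15;0 0 0 0 0 .06 15;0 0 0 0 0 .08 15;0 0 0 0 0 .1 15;0 0 0 0 0 .12 15'
```

```text
time_s: 31.8
position: [0.5144, 0.0224, 0.3178]
tool_rot: [[0.07, 0.998, 0.0], [0.998, -0.07, -0.0], [-0.0, 0.0, -1.0]]
ft_force: [0.4, -0.5, -2.0]
grip_width: 0.021
gripper_force: 80.4
time_s: 32.4
position: [0.5144, 0.0224, 0.3142]
tool_rot: [[0.07, 0.998, 0.0], [0.998, -0.07, -0.0], [-0.0, 0.0, -1.0]]
ft_force: [-0.6, -0.3, 0.3]
grip_width: 0.021
gripper_force: 80.4
```

```bash
python3 -m creep '0 0 0 0 0 .015 15;0 0 0 0 0 .03 15;0 0 0 0 0 .045 15;0 0 0 0 0 .06 15;0 0 0 0 0 .075 15;0 0 0 0 0 .09 15;0 0 0 0 0 .105 15'; python3 -m creep '0 0 0 0 .0015 .015 15;0 0 0 0 .003 .03 15;0 0 0 0 .0045 .045 15;0 0 0 0 .006 .06 15;0 0 0 0 .0075 .075 15;0 0 0 0 .009 .09 15;0 0 0 0 .01 .1 15'
```

```text
time_s: 33.1
position: [0.5144, 0.0224, 0.3114]
tool_rot: [[0.07, 0.998, 0.001], [0.998, -0.07, -0.0], [-0.0, 0.001, -1.0]]
ft_force: [-1.7, -0.6, 7.1]
grip_width: 0.0214
gripper_force: 81.4
time_s: 33.8
position: [0.5147, 0.0224, 0.3087]
tool_rot: [[0.07, 0.998, 0.001], [0.998, -0.07, -0.0], [-0.0, 0.001, -1.0]]
ft_force: [-2.4, 0.5, 9.1]
grip_width: 0.0212
gripper_force: 81.7
```

```bash
python3 -m creep '0 0 0 0 .001 .015 15;0 0 0 0 .002 .03 15;0 0 0 0 .003 .045 15;0 0 0 0 .003 .045 15'; python3 -m creep '0 0 0 0 0 -.3 15;0 0 0 0 0 -.9 15;0 0 0 0 0 -1.7 15;0 0 0 0 0 -2.4 15;0 0 0 0 0 -2.4 15;0 0 0 -5 .0 -2.4 15;0 0 0 -5 .0 -2.4 15;0 0 0 -5 0 -2.4 15;0 0 0 -5 0 -2.4 15;0 0 0 -5 0 -2.4 15;0 0 0 -5 0 -2.4 15; 0 0 0 -5 0 -2.4 15'; python3 - <<'E'
from fe import *
p=get_image("wrist");s=env.observe();cv2.imwrite("pics/w9.png",p["image"]);print(s["position"],s["ft_force"])
print("now",front(p["image"],p,290,335,range(0,205,3)))
g=p["image"].astype(int).sum(2)
for r in (10,40,180,190):
    print(r,g[r,258:292]);print([np.round(atz(p,(c,r),.087),4) for c in (270,280)])
E
```

```text
time_s: 34.2
position: [0.5148, 0.0224, 0.3073]
tool_rot: [[0.07, 0.998, 0.001], [0.998, -0.07, -0.0], [-0.0, 0.001, -1.0]]
ft_force: [-3.2, 0.6, 9.1]
grip_width: 0.0211
gripper_force: 81.7
time_s: 35.4
position: [0.5044, -0.1261, 0.3784]
tool_rot: [[0.068, 0.998, -0.0], [0.998, -0.068, 0.0], [0.0, -0.0, -1.0]]
ft_force: [-0.3, 0.0, -1.2]
grip_width: 0.021
gripper_force: 80.4
[ 0.50440456 -0.12614471  0.37848769] [-0.26056727  1.29816192 -1.75254977]
now (65, array([532.29, 543.66,  85.66]))
10 [383 387 382 378 373 360 341 314 289 257 239 250 262 269 266 264 263 270
 273 275 265 268 285 355 394 427 445 500 542 566 564 567 565 564]
[array([0.5113, 0.0312, 0.087 ]), array([0.519 , 0.0307, 0.087 ])]
40 [392 379 381 385 378 367 341 330 300 254 232 249 269 260 275 269 272 263
 258 221 194 207 282 364 412 426 458 509 539 553 552 551 549 549]
[array([0.5098, 0.0098, 0.087 ]), array([0.5176, 0.0092, 0.087 ])]
180 [382 382 388 389 393 372 344 328 302 252 214 173 165 168 172 169 180 157
 181 196 256 333 396 422 455 487 503 511 514 511 509 514 513 517]
[array([ 0.5018, -0.1017,  0.087 ]), array([ 0.5105, -0.1023,  0.087 ])]
190 [380 390 382 385 388 376 354 325 300 258 201 182 181 175 173 177 175 171
 178 194 255 337 391 425 448 486 501 510 508 508 511 513 511 512]
[array([ 0.5012, -0.1106,  0.087 ]), array([ 0.51  , -0.1112,  0.087 ])]
```

```bash
python3 -m creep '0 0 0 0 -.03 .4 15;0 0 0 0 -.03 .8 15;0 0 0 0 -.03 1.2 15;0 0 0 0 -.03 1.6 15;0 0 0 0 -.03 1.8 15;0 0 0 0 -.03 1.95 15;0 0 0 0 -.03 2.02 15;0 0 0 0 -.03 2.08 15;0 0 0 0 -.03 2.1 15'; python3 -m creep '0 0 0 0 0 .02 15;0 0 0 0 0 .04 15;0 0 0 0 0 .06 15;0 0 0 0 0 .08 15;0 0 0 0 0 .1 15;0 0 0 0 0 .12 15'; python3 -m creep '0 0 0 0 0 .02 15;0 0 0 0 0 .04 15;0 0 0 0 0 .06 15;0 0 0 0 0 .08 15;0 0 0 0 0 .1 15;0 0 0 0 0 .12 15'
```

```text
time_s: 36.35
position: [0.5034, -0.1272, 0.3158]
tool_rot: [[0.07, 0.998, 0.0], [0.998, -0.07, -0.0], [-0.0, 0.0, -1.0]]
ft_force: [-0.8, -0.1, -1.1]
grip_width: 0.0211
gripper_force: 80.4
time_s: 36.95
position: [0.5035, -0.1272, 0.3123]
tool_rot: [[0.07, 0.998, 0.001], [0.998, -0.07, -0.0], [-0.0, 0.001, -1.0]]
ft_force: [0.6, 1.1, 1.1]
grip_width: 0.0212
gripper_force: 80.8
time_s: 37.55
position: [0.5035, -0.1272, 0.3093]
tool_rot: [[0.07, 0.998, 0.002], [0.998, -0.07, -0.001], [-0.001, 0.002, -1.0]]
ft_force: [0.2, -0.3, 10.8]
grip_width: 0.0212
gripper_force: 81.9
```

```bash
python3 -m creep '0 0 0 0 .001 .015 15;0 0 0 0 .002 .03 15;0 0 0 0 .003 .045 15;0 0 0 0 .004 .06 15;0 0 0 0 .005 .075 15;0 0 0 0 .006 .09 15'; python3 -m creep '0 0 0 0 .001 .015 15;0 0 0 0 .002 .03 15;0 0 0 0 .003 .045 15;0 0 0 0 .004 .06 15;0 0 0 0 .005 .075 15;0 0 0 0 .006 .09 15'
```

```text
time_s: 38.15
position: [0.5037, -0.1272, 0.3072]
tool_rot: [[0.07, 0.998, 0.002], [0.998, -0.07, -0.001], [-0.001, 0.002, -1.0]]
ft_force: [-2.3, 1.4, 14.8]
grip_width: 0.0212
gripper_force: 82.4
time_s: 38.75
position: [0.5038, -0.1272, 0.3049]
tool_rot: [[0.07, 0.998, 0.002], [0.998, -0.07, -0.001], [-0.001, 0.003, -1.0]]
ft_force: [-2.9, 1.7, 20.1]
grip_width: 0.0212
gripper_force: 82.9
```

```bash
python3 -m creep '0 0 0 0 0 0 15;0 0 0 0 0 0 15;0 0 0 0 0 0 15;0 0 0 0 0 0 15;0 0 0 0 0 0 15'; python3 -m creep '0 0 0 0 .02 -.3 15;0 0 0 0 .02 -.9 15;0 0 0 0 .02 -1.7 15;0 0 0 0 .02 -2.5 15;0 0 0 0 .02 -2.5 15;0 0 0 0 .02 -2.5 15;0 0 0 0 .02 -2.5 15'; python3 - <<'E'
from fe import *
p=get_image("wrist");s=env.observe();print(s["position"],s["ft_force"])
print("now",front(p["image"],p,290,335,range(0,205,3)))
g=p["image"].astype(int).sum(2)
for r in (40,180,190):
    print(r,g[r,258:292]);print([np.round(atz(p,(c,r),.087),4) for c in (270,280)])
P=cloud(p);print(np.round(P[200:330:7,275],3))
cv2.imwrite("pics/w10.png",cv2.resize(p["image"][0:340,170:380],(370,600)))
q=get_image("top");cv2.imwrite("pics/t10.png",cv2.resize(q["image"][150:290,240:400],(640,560)))
cv2.imwrite("pics/c10.png",np.hstack([cv2.imread("pics/w10.png"),cv2.resize(q["image"][160:280,260:346],(430,600))]))
E
```

```text
time_s: 39.25
position: [0.5039, -0.1272, 0.3049]
tool_rot: [[0.07, 0.998, 0.003], [0.998, -0.07, -0.001], [-0.001, 0.003, -1.0]]
ft_force: [-3.1, 2.0, 18.5]
grip_width: 0.0209
gripper_force: 82.9
time_s: 39.95
position: [0.5042, -0.1272, 0.3765]
tool_rot: [[0.07, 0.998, -0.002], [0.998, -0.07, 0.001], [0.001, -0.003, -1.0]]
ft_force: [0.2, 1.1, -1.4]
grip_width: 0.0209
gripper_force: 80.6
[ 0.50425501 -0.12723197  0.37659409] [-0.1911296  -0.65548729 -1.79760478]
now (65, array([532.77, 543.65,  85.85]))
40 [395 389 384 387 380 370 355 334 315 283 251 241 254 269 276 270 269 258
 237 205 186 189 233 317 383 415 433 473 525 548 548 550 551 549]
[array([0.5092, 0.0085, 0.087 ]), array([0.517 , 0.0079, 0.087 ])]
180 [380 382 381 393 386 388 363 338 317 297 235 198 184 156 173 156 169 164
 160 176 194 235 313 380 419 442 478 500 513 511 514 511 513 514]
[array([ 0.5011, -0.1022,  0.087 ]), array([ 0.5098, -0.1028,  0.087 ])]
190 [381 382 386 389 394 383 368 333 316 299 250 205 189 204 171 193 186 184
 179 174 188 243 320 380 412 442 471 494 506 502 508 510 508 506]
[array([ 0.5005, -0.1111,  0.087 ]), array([ 0.5092, -0.1117,  0.087 ])]
[[ 0.504 -0.131  0.043]
 [ 0.505 -0.115  0.129]
 [ 0.505 -0.106  0.178]
 [ 0.505 -0.111  0.178]
 [ 0.505 -0.113  0.185]
 [ 0.505 -0.112  0.197]
 [ 0.505 -0.112  0.206]
 [ 0.505 -0.112  0.216]
 [ 0.505 -0.112  0.223]
 [ 0.505 -0.113  0.23 ]
 [ 0.505 -0.113  0.236]
 [ 0.505 -0.113  0.242]
 [ 0.505 -0.115  0.243]
 [ 0.504 -0.117  0.244]
 [ 0.504 -0.121  0.243]
 [ 0.504 -0.124  0.244]
 [ 0.504 -0.127  0.244]
 [ 0.503 -0.13   0.243]
 [ 0.503 -0.133  0.244]]
```

View pics/c10.png

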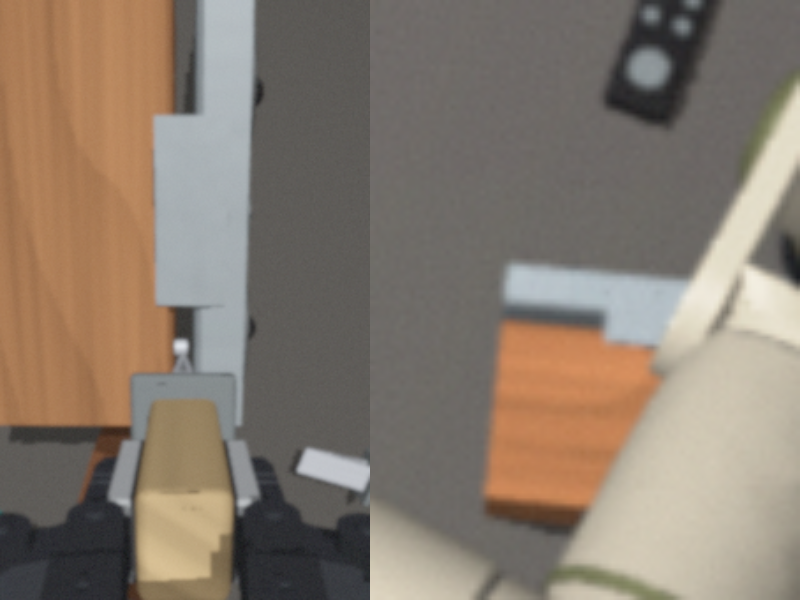

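```bash
python3 -m creep '0 0 2.37 -3.66 -.766 -.2 15;0 0 2.37 -3.66 -.766 -.2 15;0 0 2.37 -3.66 -.766 -.2 15;0 0 2.37 -3.66 -.766 -.2 15;0 0 2.37 -3.66 -.766 -.2 15;0 0 2.37 -3.66 -.766 -.2 15'
```

```text
time_s: 40.65
position: [0.4741, -0.234, 0.3838]
tool_rot: [[0.388, 0.922, -0.0], [0.922, -0.388, 0.001], [0.001, -0.001, -1.0]]
ft_force: [0.2, -0.1, -0.9]
grip_width: 0.0208
gripper_force: 80.4
```

```bash
python3 -m creep '0 0 0 -.035 0 .8 15;0 0 0 -.035 0 1.6 15;0 0 0 -.035 0 2.2 15;0 0 0 -.035 0 2.6 15;0 0 0 -.035 0 2.9 15;0 0 0 -.035 0 3.1 15;0 0 0 -.035 0 3.2 15;0 0 0 -.035 0 3.3 15;0 0 0 -.035 0 3.38 15;0 0 0 -.035 0 3.44 15;0 0 0 -.035 0 3.44 15'
```

```text
time_s: 41.75
position: [0.4733, -0.2362, 0.2808]
tool_rot: [[0.39, 0.921, -0.0], [0.921, -0.39, 0.0], [0.0, -0.0, -1.0]]
ft_force: [0.3, 0.3, -0.8]
grip_width: 0.021
gripper_force: 80.5
```

```bash
python3 -m creep '0 0 0 0.03 0 .03 15;0 0 0 .03 0 .06 15;0 0 0 .03 0 .08 15;0 0 0 .03 0 .08 15'; python3 -m creep '0 0 0 0 0 0 50;0 0 0 0 0 0 50;0 0 0 0 0 0 50;0 0 0 0 0 0 50;0 0 0 0 0 0 50;0 0 0 0 0 0 50'
```

```text
time_s: 42.15
position: [0.4737, -0.2353, 0.2787]
tool_rot: [[0.39, 0.921, 0.0], [0.921, -0.39, -0.0], [-0.0, 0.0, -1.0]]
ft_force: [-0.8, 0.8, 3.8]
grip_width: 0.0209
gripper_force: 81.0
time_s: 42.75
position: [0.4737, -0.2354, 0.2784]
tool_rot: [[0.39, 0.921, 0.0], [0.921, -0.39, -0.0], [-0.0, 0.0, -1.0]]
ft_force: [0.6, 0.6, -0.0]
grip_width: 0.0498
gripper_force: 0.0
```

```bash
python3 -m creep '0 0 0 0 0 -1 50;0 0 0 0 0 -2.5 50;0 0 0 0 0 -4.2 50;0 0 0 0 0 -4.2 50;0 0 -2.37 3.6 .6 -4.2 50;0 0 -2.37 3.6 .6 -4.2 50;0 0 -2.37 3.6 .6 -4.2 50;0 0 -2.37 3.6 .6 -4.2 50;0 0 -2.37 3.6 .6 -4.2 50;0 0 -2.37 3.6 .6 -4.2 50;0 0 -2.37 3.6 .6 -4.2 50'; python3 - <<'E'
from fe import *
p=get_image("wrist");print("front",front(p["image"],p,280,345,range(0,230,3)),env.observe()["ft_force"])
g=p["image"].astype(int).sum(2);cv2.imwrite("pics/w11.png",p["image"])
for y in (.005,.02,-.105,-.125,-.14):
    u=proj(p,(.5012+(y+.111)*.0708+.0035,y,.087));r,c=int(round(u[1])),int(round(u[0]))
    if 0<=r<420:
        l=g[r,c-14:c+15];print(y,r,c,l,np.round((atz(p,(c+1,r),.087)-atz(p,(c,r),.087))[0]*1e3,3))
P=cloud(get_image("side"));print("handle",rect(P,.13,.16,(.472,-.235),.04))
m=(np.hypot(P[...,0]-.472,P[...,1]+.235)<.03);print(np.percentile(P[m][:,2],99))
E
```

```text
time_s: 43.85
position: [0.532, -0.144, 0.4044]
tool_rot: [[0.072, 0.997, -0.0], [0.997, -0.072, -0.0], [-0.0, -0.0, -1.0]]
ft_force: [0.8, 0.5, 0.6]
grip_width: 0.0499
gripper_force: 0.0Traceback (most recent call last):
  File "<stdin>", line 2, in <module>
  File "fe.py", line 11, in front
    c=np.polyfit(pts[:,1],pts[:,0],1);e=abs(np.polyval(c,pts[:,1])-pts[:,0]);pts=pts[e<max(.0006,2*np.median(e))]
                 ~~~^^^^^
IndexError: too many indices for array: array is 1-dimensional, but 2 were indexed
```

```bash
python3 - <<'E'
from fe import *
p=get_image("wrist");cv2.imwrite("pics/w11.png",p["image"])
c=int(proj(p,(.536,-.06,.09))[0]);print(c)
print("front",front(p["image"],p,c-14,c+14,range(0,230,3)))
g=p["image"].astype(int).sum(2)
for y in (.005,.02,-.105,-.125,-.14):
    u=proj(p,(.5012+(y+.111)*.0708+.0035,y,.087));r,c=int(round(u[1])),int(round(u[0]))
    if 0<=r<420:
        l=g[r,c-14:c+15];print(y,r,c,l,np.round((atz(p,(c+1,r),.087)-atz(p,(c,r),.087))[0]*1e3,3))
P=cloud(get_image("side"));print("handle",rect(P,.13,.16,(.472,-.235),.04))
m=(np.hypot(P[...,0]-.472,P[...,1]+.235)<.03);print(np.percentile(P[m][:,2],99))
E
```

```text
272
front (64, array([533.07, 543.65,  85.97]))
0.005 34 240 [407 417 404 400 379 361 339 302 253 216 209 201 245 264 245 218 232 264
 297 328 388 436 464 513 562 577 581 582 586] 0.861
0.02 15 240 [411 404 399 385 370 350 322 270 225 206 198 198 196 207 193 211 236 273
 292 342 412 448 479 543 575 589 587 589 589] 0.851
-0.105 162 243 [413 423 422 414 393 373 346 317 278 227 190 191 190 183 203 188 190 201
 225 319 403 456 488 521 539 543 549 547 542] 0.949
-0.125 183 244 [400 402 419 414 391 370 342 307 266 219 206 208 218 213 234 235 238 244
 291 384 436 478 513 536 543 554 550 549 547] 0.966
-0.14 198 244 [408 405 413 416 408 383 352 334 293 228 211 215 198 190 202 219 248 285
 320 366 420 454 492 528 530 537 538 538 540] 0.98
handle (116, array([ 472.9, -238. ]), array([32.7, 21.7]), 63.2)
0.14997416144499268
```

View pics/w11.png

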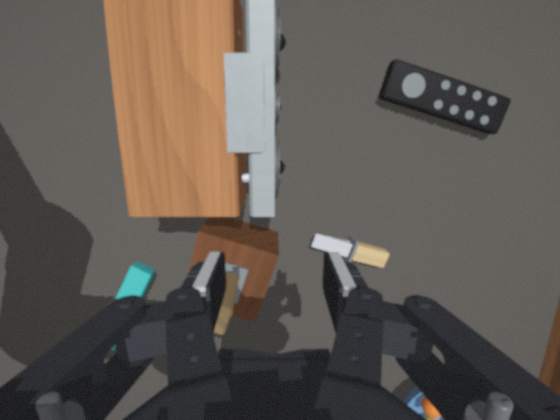

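```bash
python3 -c "
from rig import job
print(job.close_job())"
```

```text
the job is handed in; nothing more can be done
None
```

The job is handed in at about 44 s of the 72 s, with no verdict shown. By the last camera check the left end is about 7 mm out and the right about 6.3 mm. The wedge is back in its block, the gripper is clear, and I never touched the mug, remote or books. Downward push peaked at about 20 N near the end, so I put the squeeze under 22 N, but that is an estimate from wrist force.

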